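Wedge up the front of a dry-block heater

ROBOT

A 6-joint arm with a two-finger parallel gripper is mounted at the origin on the work surface. World frame = base frame: x ahead of the robot, y to its left, z up, the work surface at z = 0. Lengths are in m, angles in degrees, forces in N, time in s.
With the tool pointing down it reaches from about 0.4 to 0.825 m from the base axis. Payload 7 kg.
Tool frame: the origin (TCP) lies midway between the tips of the shut fingers; the grasp point (between the pads) lies 19 mm behind it; z points along the fingers, y is the line along which they close (so a half turn about z gives the same grasp; the last joint's range is limited). The gripper opens to 88 mm and grips with 3 to 60 N. Pads are 19 mm wide; open, the fingers measure 130 mm over their backs; the gripper's body (78 mm by 193 mm) begins 47 mm behind the grasp point.
Start: joints at [-54.54, 20.546, 0.682, 0, -70.136, -16.507], TCP at [0.219, -0.638, 0.227] pointing down, gripper open.
Joint ranges: [-176.03, 176.03], [-82.01, 121.73], [-58.28, 71.71], [-173.87, 95.51], [-174.79, -0.11], [-173.66, 173.66]. Speed limits (degrees/s): [136.94, 136.94, 172.46, 180, 180, 180].

INTERFACE

Orientations are given as [roll, pitch, yaw] about the fixed x, y, z axes, in that order (R = Rz(yaw) Ry(pitch) Rx(roll)).
In Python, from plant import ctrl gives the robot as it stands. The module is installed in compiled form; this text tells all that it offers.
- The arm moves only by the tool play_rows, never from a script. Its argument "commands" is a list that holds one entry, the list of rows, each a list of 7 numbers: the turn, a rotation vector about the tool's x, y, z in rad, then the shift along the tool's x, y, z in cm, then the finger opening in cm, from 0 to 8.76. In form: [[[ax, ay, az, x, y, z, grip], ...]]. A call has 1 to 8 rows; each row is the pose to reach, as a shift and turn from the pose commanded when the call began, along the tool's axes at that moment; what a row does not reach only later rows make up. A row lasts 1/12 s, in which the tool goes at most 41.7 mm and 7.16 degrees, less where a joint would pass 70% of its speed; a pose out of reach is approached as far as the arm can. A call with a gripper value outside its range is refused whole. The fingers move at their own pace and stop on an object; the grip force is fixed at half the most. Time passes only in rows, so rows that repeat a pose let the fingers close. It gives the time, the measured TCP pose, the force, the opening and the grip force at its end, in the units of the state.
- ctrl.get_obs(): the state, without advancing time (a new reading comes with each control period).
- ctrl.snapshot(name): name is "scene" or "top" or "wrist"; returns a dict with "color" (480x640x3 uint8, red, green, blue), "camera_matrix" (3x3 intrinsics, pixels), "origin" and "rotation" of the camera in the world; the wrist camera has in their place "hand_eye" (4x4, takes a point from camera to tool coordinates, whose origin is the TCP and whose axes are the flange's). Camera axes: x right, y down, z forward; pixel columns grow to the right and rows downward; lengths in m; the calibration is good to about 2 mm. A picture is of the moment at which its call begins: read the wrist's pose just before it. There is no depth.
- ctrl.close_job(): hands the job in; it is judged then, once.
Trained networks look in a picture, given as the dict that the camera call returned (one of the last four; its "shot" number tells which), for a name from the list of things; names that differ only in an ending like _2 or _b are one class to them, and where a whole thing is asked for, a point or a joint stands for the part that bears it (a point fixed in the world has none). Each returns a list of dicts, best first, with "conf" (0 to 1); they miss things now and then, are a little off and sometimes report something else, mostly with a low value. They report only what shows in the picture. A call takes as long as a camera call. They do not tell look-alikes from the thing itself.
- ctrl.find_in(picture, name): "bbox" ([left, top, width, height] in pixels, round what is visible of it).
The state is a dict: "clock": time; "joint_pos": joint angles; "qvel": joint speeds; "tau": joint torques, N m; "tool_pos": TCP position; "orientation": TCP orientation; "force": force on the tool from outside, world axes, zero at the start; "moment": the same for the moment, N m; "opening": finger opening in m; "gripper_force": force on a finger pad.
Only numpy, scipy, OpenCV 4.12 (cv2) and the standard library are available. Lean on these libraries where they do the work, as an engineer would, in place of code of your own. Each camera call takes 0.05 s, during which the arm holds its last target. There are 200 camera calls.

TASK

New stick-on pads are to go under the front feet of the twin dry-block heater. First press both of its hinged covers down until their catches hold them shut; then grip the loose levelling wedge and push it, tip first and flat on the bench, under the middle of the heater's front edge until both front feet just come clear of the bench, about 4 mm, with the rear feet still standing and the heater not shoved along. Finish while still holding the wedge there in the gripper, touching nothing but the wedge, and leave the tip box, tube rack and bottle where they are.

Things in the scene. Friction and masses are not known exactly. Their poses are not given: they have to be found in the camera images.
- heater: Twin dry-block heater, pale grey on a dark base pan, 170 mm deep (x), 230 mm wide (y), about 1.5 kg, loose, on four rubber feet. Origin under its centre at bench level; its front looks along -x (to the robot), z up. The pan's flat underside is 8 mm above the bench. From the front edge (x = -85 mm) a sloped console rises from 32 to 50 mm at x = -35 mm; behind is the deck, 70 mm high
- front_edge (a point): Middle of the heater's lower front edge, heater frame (-85, 0, 8) mm; the wedge goes in here, along the heater's +x
- foot_front_left (a point): Centre of the underside of a front foot (20 mm across, 8 mm high), heater frame (-68, +95, 0) mm; height 0 while it stands on the bench
- foot_front_right (a point): Centre of the underside of the front foot at heater (-68, -95, 0) mm
- foot_rear_left (a point): Centre of the underside of the rear foot at heater (+68, +95, 0) mm
- foot_rear_right (a point): Centre of the underside of the rear foot at heater (+68, -95, 0) mm
- cover_left (a joint): Angle of the left (+y) clear cover, 113 deep, 100 wide, 28 mm high, hinged at its rear: 0 shut, grows as its front rises; found partly open, 0.38 to 0.7 rad. A hinge spring lifts it back to about 0.4 unless the tongue at its front has snapped under the catch; about 7 N down at the pad takes it past the catch to its stop at 0; latched it rests at 0 to 0.01
- cover_right (a joint): The same for the right (-y) cover
- cover_left_pad (a point): Thumb pad on top of the left cover near its front, where to press: 100 mm in front of the hinge axis and 28 mm above it when shut (98 mm above the bench); moves with the cover
- cover_right_pad (a point): The same on the right cover
- cover_left_hinge (a point): Hinge axis of the left cover (along the heater's y), at heater (+75, +55, 70) mm; its axes turn with the cover
- cover_right_hinge (a point): Hinge axis of the right cover, at heater (+75, -55, 70) mm
- wedge: Loose levelling wedge, grey plastic, 140 x 40 mm, 90 g, flat. Origin mid-underside; +x points to the thin tip. From the tip (3 mm thick) a ramp rises evenly over 100 mm to 19 mm, then a heel block 40 x 40 mm, 26 mm high. It meets the heater's front edge when the tip is 31 mm inside; the front feet are about 4 mm clear with the tip 61 mm inside (push about 12 N), and rise 1.4 mm per further 10 mm
- wedge_tip (a point): Middle of the thin tip's lower edge, wedge frame (70, 0, 0) mm
- wedge_heel (a point): Centre of the heel block, where to grip across the wedge's 40 mm width: wedge frame (-50, 0, 13) mm
- tip_box: Bystander: closed pipette-tip box, dark blue with a clear lid, 87 x 127 x 82 mm, origin under its centre
- tube_rack: Bystander: low white rack with small tubes, 55 x 105 x 50 mm, origin under its centre
- reagent_bottle: Bystander: capped clear bottle, 68 mm across, 150 mm tall, origin under its centre
Things that resemble listed ones, but are neither listed nor needed, are in the scene too. There is more than one size of the wedge; the job needs the largest.

How it is judged:
By the outcome, as a careful person would: the job done as asked, in the order asked, and still so for the second after the job is handed in, while the arm keeps its last pose, push and grip.
It also fails if it takes over 61 s, if anything falls off the work surface, if the arm or the gripper's body presses on something with over 40 N, if the wrist force passes 120 N, or if a joint passes its speed limit or range.

## Working session

There is one attempt and no reset: what is moved stays moved. The work goes in short steps, Python scripts to look and compute and a tool call to move; the robot and the scene stay as the last step left them, time stands still between calls to the robot, and variables do not carry over. Pictures are saved under pics/ and viewed, at most 10 in all, crops included, and the job is handed in when it is done.

Besides the shell and the picture viewer there is one more tool, called after "Emit:" as name(argument=value, ...) on one line, values as JSON. play_rows: Moves the arm, as the interface text tells. Its arguments: {"type":"object","properties":{"commands":{"type":"array","items":{"type":"array","items":{"type":"array","items":{"type":"number"}}}}},"required":["commands"]}

```bash
mkdir -p pics; cat > h.py <<'E'
import numpy as np, cv2, json
from scipy.spatial.transform import Rotation as R
from plant import ctrl
def snap(n,f):
    o=ctrl.get_obs(); s=ctrl.snapshot(n); cv2.imwrite('pics/'+f,s['color'][:,:,::-1]); return o,s
def cam(o,s):
    if 'hand_eye' in s:
        T=np.eye(4);T[:3,:3]=R.from_euler('xyz',o['orientation'],degrees=True).as_matrix();T[:3,3]=o['tool_pos']
        T=T@np.array(s['hand_eye']);return T[:3,3],T[:3,:3]
    return np.array(s['origin']),np.array(s['rotation'])
def ray(o,s,uv,z):
    c,r=cam(o,s);d=r@np.linalg.inv(s['camera_matrix'])@np.array([*uv,1.]);return c+d*(z-c[2])/d[2]
def proj(o,s,P):
    c,r=cam(o,s);p=np.array(s['camera_matrix'])@r.T@(np.array(P)-c);return p[:2]/p[2]
E
python3 - <<'E'
from h import *
import pickle
D={}
for n in('scene','top'):
    o,s=snap(n,n+'.png');D[n]=(o,s)
    print(n,s['origin'],np.round(s['rotation'],3).tolist(),s['camera_matrix'][0][0])
    for k in('heater','wedge','wedge_tip','wedge_heel','cover_left','cover_right','tip_box','tube_rack','reagent_bottle'):
        print(k,[(np.round(d['bbox']).tolist(),round(d['conf'],2)) for d in ctrl.find_in(s,k)[:4]])
pickle.dump(D,open('d.pkl','wb'))
print(o)
E
```

```text
scene [1.15999755 0.33048684 1.0768511 ] [-144.778, 0.516, 118.673] 454.8978537773198
heater [([243.0, 224.0, 104.0, 103.0], 0.73)]
wedge [([292.0, 198.0, 16.0, 22.0], 0.74), ([251.0, 169.0, 23.0, 39.0], 0.72), ([205.0, 176.0, 32.0, 17.0], 0.58), ([273.0, 250.0, 52.0, 63.0], 0.48)]
wedge_tip [([286.0, 197.0, 22.0, 26.0], 0.83), ([253.0, 171.0, 21.0, 38.0], 0.68), ([208.0, 178.0, 29.0, 15.0], 0.68)]
wedge_heel [([256.0, 172.0, 15.0, 41.0], 0.92), ([290.0, 199.0, 17.0, 22.0], 0.69), ([246.0, 225.0, 52.0, 60.0], 0.68), ([245.0, 227.0, 102.0, 100.0], 0.43)]
cover_left [([270.0, 252.0, 55.0, 62.0], 0.77), ([246.0, 225.0, 103.0, 102.0], 0.17)]
cover_right [([244.0, 228.0, 55.0, 56.0], 0.82)]
tip_box [([410.0, 314.0, 69.0, 63.0], 0.89)]
tube_rack [([430.0, 258.0, 46.0, 33.0], 0.61)]
reagent_bottle [([255.0, 172.0, 17.0, 43.0], 0.66), ([429.0, 258.0, 43.0, 32.0], 0.62), ([180.0, 186.0, 27.0, 46.0], 0.56)]
top [ 0.38897676 -0.01402784  1.23136391] [-170.961, -0.318, -90.9] 542.5307521015279
heater [([276.0, 168.0, 118.0, 107.0], 0.63)]
wedge [([378.0, 306.0, 25.0, 43.0], 0.89), ([497.0, 290.0
[... 733 characters left out ...]
.0, 58.0, 60.0], 0.24)]
{'clock': 0.5, 'joint_pos': array([-5.45401043e+01,  2.05485820e+01,  6.79518051e-01, -1.22092401e-03,
       -7.01351620e+01, -1.65070402e+01]), 'qvel': array([ 0.05283459, -0.00151167,  0.04106668, -0.01865538,  0.02885142,
        0.08609138]), 'tau': array([ 1.09572986e-03, -5.81798172e+01,  2.93068832e+01,  6.99710146e+00,
        1.18935740e-02, -4.82578696e-05]), 'tool_pos': array([ 0.21920578, -0.63837142,  0.22651373]), 'orientation': array([ 1.79995622e+02, -9.97888681e-05, -1.61047559e+02]), 'force': array([-0.6248808 ,  0.93052711, -0.29442887]), 'moment': array([-0.00730237,  0.00742906, -0.03832321]), 'gripper_force': 0.0, 'opening': 0.08772234276764464}
```

View pics/scene.png

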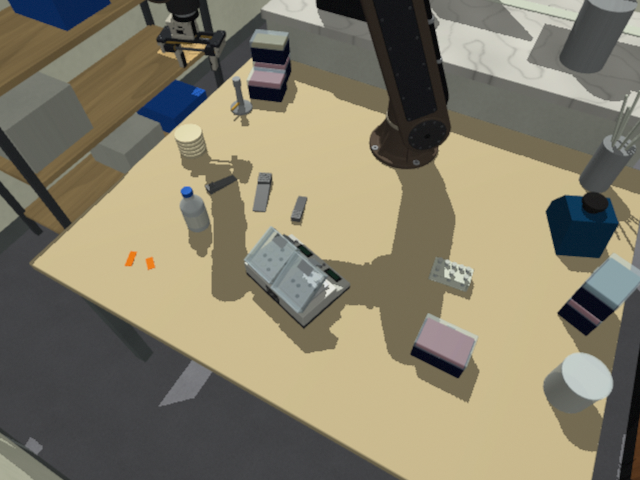

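View pics/top.png

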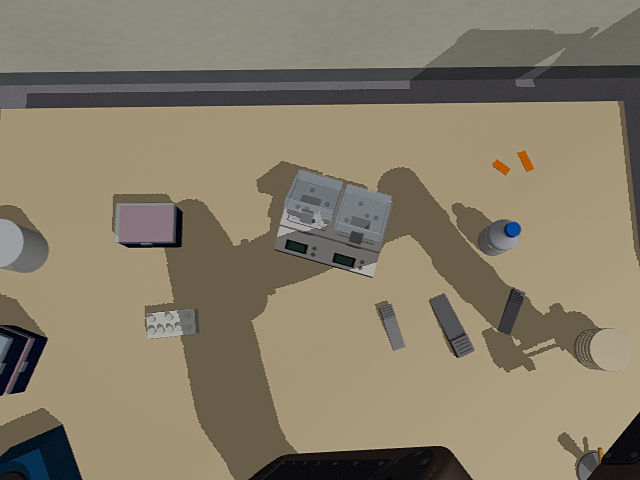

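Scene and top views: heater at (335,222) in top, front facing the robot (image-down). The largest wedge lies at about (452,325), tip up-left at (437,296), heel at (463,350). Both covers are open.

```bash
sed -i "s/return np.array(s\['origin'\]),np.array(s\['rotation'\])/return np.array(s['origin']),R.from_euler('xyz',s['rotation'],degrees=True).as_matrix()/" h.py
python3 - <<'E'
from h import *
import pickle
o,s=pickle.load(open('d.pkl','rb'))['top']
for n,uv,z in(('heaterc',(335,222),.05),('tip',(437,296),0),('heel',(463,350),.02),('rackc',(172,322),.04),('box',(148,222),.08),('bottle',(512,230),.15)):print(n,ray(o,s,uv,z).round(3))
im=s['color'][:,:,::-1]
a=cv2.resize(im[160:290,265:405],(800,743),interpolation=cv2.INTER_CUBIC)[:600]
cv2.imwrite('pics/c1.png',cv2.resize(im[160:282,265:405],None,fx=4.9,fy=4.9,interpolation=cv2.INTER_CUBIC))
cv2.imwrite('pics/c2.png',cv2.resize(im[285:365,370:480],None,fx=7,fy=7,interpolation=cv2.INTER_CUBIC))
E
```

```text
heaterc [ 0.648 -0.044  0.05 ]
tip [ 0.483 -0.274  0.   ]
heel [ 0.362 -0.322  0.02 ]
rackc [0.432 0.314 0.04 ]
box [0.647 0.361 0.08 ]
bottle [ 0.604 -0.402  0.15 ]
```

View pics/c1.png

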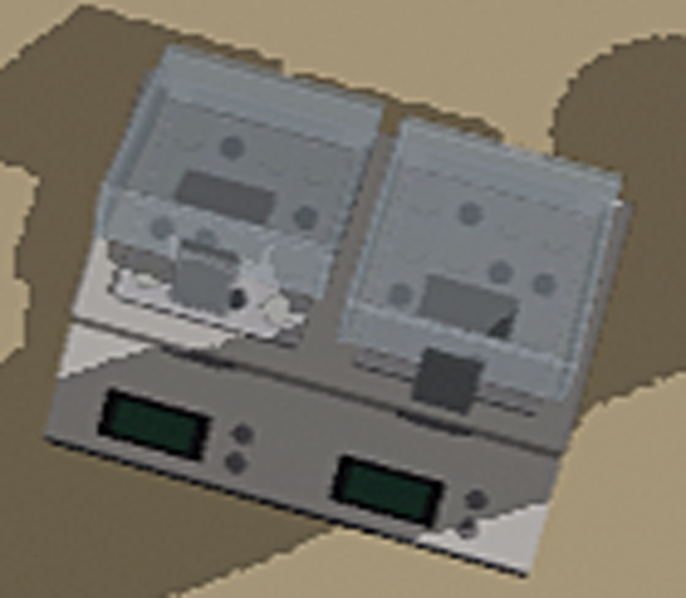

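View pics/c2.png

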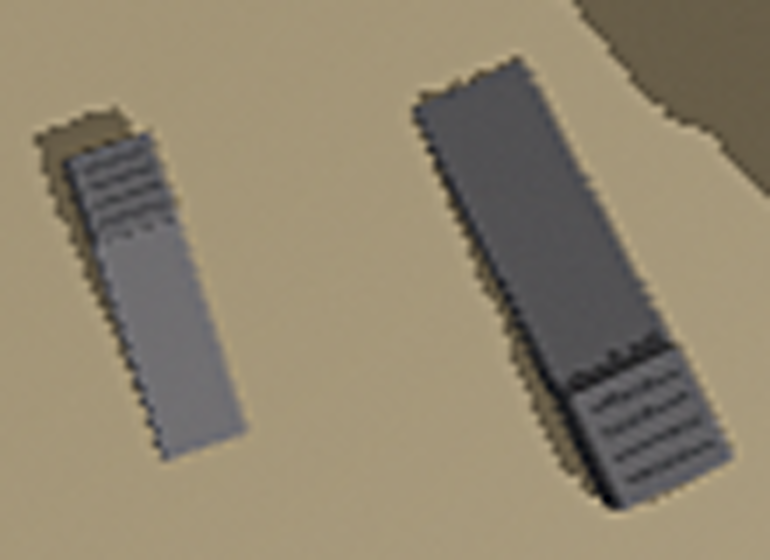

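Crop 1: the heater's top-front edge (z 32 mm) runs (47,435)→(528,573), deck front edge (70,320)→(562,453). Crop 2: wedge tip corners (415,102),(520,60), heel top corners (617,507),(733,455),(570,388),(672,345).

```bash
python3 - <<'E'
from h import *
import pickle
o,s=pickle.load(open('d.pkl','rb'))['top']
p1=lambda x,y:(265+(x+.5)/4.9-.5,160+(y+.5)/4.9-.5)
p2=lambda x,y:(370+(x+.5)/7-.5,285+(y+.5)/7-.5)
from scipy.optimize import least_squares
def fit(loc,px,x0):
    def f(p):
        c,n=np.cos(p[2]),np.sin(p[2])
        return np.concatenate([proj(o,s,(p[0]+c*a-n*b,p[1]+n*a+c*b,z))-q for (a,b,z),q in zip(loc,px)])
    r=least_squares(f,x0);print(r.x[:2].round(4),np.degrees(r.x[2]).round(2),r.fun.round(2));return r.x
h=fit([(-.085,.115,.032),(-.085,-.115,.032),(-.035,.115,.05),(-.035,-.115,.05)],[p1(47,435),p1(528,573),p1(70,320),p1(562,453)],[.65,-.04,-.2])
w=fit([(.07,.02,.003),(.07,-.02,.003),(-.07,.02,.026),(-.07,-.02,.026),(-.03,.02,.026),(-.03,-.02,.026)],[p2(415,102),p2(520,60),p2(617,507),p2(733,455),p2(570,388),p2(672,345)],[.42,-.3,.4])
pickle.dump((h,w),open('p.pkl','wb'))
c,n=np.cos(h[2]),np.sin(h[2]);T=lambda a,b:np.array([h[0]+c*a-n*b,h[1]+n*a+c*b])
for y in(.055,-.055):
    print('pad shut',T(-.025,y),'at .5',T(.075-(.1*np.cos(.5)-.028*np.sin(.5)),y), .07+.1*np.sin(.5)+.028*np.cos(.5),'at.7 z',.07+.1*np.sin(.7)+.028*np.cos(.7))
print('front edge',T(-.085,0))
E
```

```text
[ 0.6426 -0.0403] -16.54 [-0.65 -0.35  0.35 -0.95  0.33  0.4  -0.04  0.9 ]
[ 0.4187 -0.2993] 22.83 [-0.43  0.34  0.47 -0.75  0.21  0.4   0.05  0.35 -1.03  0.44  0.74 -0.82]
pad shut [0.63430493 0.01949156] at .5 [0.65890885 0.01218586] 0.14251486559335075 at.7 z 0.15583734996773477
pad shut [ 0.60299356 -0.08595795] at .5 [ 0.62759748 -0.09326365] 0.14251486559335075 at.7 z 0.15583734996773477
front edge [ 0.56113133 -0.01615427]
```

```bash
cat >> h.py <<'E'
import pickle
def hw(a,b,h=None):
    h=pickle.load(open('p.pkl','rb'))[0] if h is None else h
    c,n=np.cos(h[2]),np.sin(h[2]);return np.array([h[0]+c*a-n*b,h[1]+n*a+c*b])
def move(P,yaw,frm=None,fyaw=None):
    o=ctrl.get_obs();r0=R.from_euler('xyz',o['orientation'],degrees=True) if fyaw is None else R.from_euler('xyz',[180,0,fyaw],degrees=True);p=o['tool_pos'] if frm is None else np.array(frm)
    r1=R.from_euler('xyz',[180,0,yaw],degrees=True)
    return (r0.inv()*r1).as_rotvec().round(3).tolist(),(r0.inv().apply(np.array(P)-p)*100).round(2).tolist()
def arc(t,y):
    return [*hw(.075-(.1*np.cos(t)-.028*np.sin(t)),y),.07+.1*np.sin(t)+.028*np.cos(t)]
E
python3 - <<'E'
from h import *
P=arc(.8,.055);P[2]=.2;print(P,move(P,-106.5))
for t in(.8,.7,.6,.5,.4,.3,.2,.1,0):print(t,move(arc(t,.055),-106.5,P,-106.5)[1])
Q=arc(.8,-.055);Q[2]=.2;print('to right',move(Q,-106.5,P,-106.5))
E
```

```text
[np.float64(0.6826346440090535), np.float64(0.0051409048371591146), 0.2] ([-0.0, -0.0, -0.952], [-64.73, 45.81, 2.66])
0.8 [0.0, -0.0, 3.88]
0.7 [-0.0, 0.89, 4.42]
0.6 [-0.0, 1.71, 5.04]
0.5 [-0.0, 2.47, 5.75]
0.4 [-0.0, 3.16, 6.53]
0.3 [-0.0, 3.77, 7.37]
0.2 [-0.0, 4.29, 8.27]
0.1 [-0.0, 4.71, 9.22]
0 [-0.0, 5.04, 10.2]
to right ([0.0, 0.0, 0.0], [11.0, 0.01, 0.0])
```

Emit:
play_rows(commands=[[[0,0,0,-30,21,0,0],[0,0,0,-30,21,0,0],[0,0,0,-30,21,0,0],[0,0,0,-30,21,0,0],[0,0,0,-30,21,0,0],[0,0,0,-30,21,0,0],[0,0,0,-30,21,0,0],[0,0,0,-30,21,0,0]]])

```text
clock: 1.67
tool_pos: [0.4163, -0.3672, 0.227]
orientation: [-180.0, 0.0, -161.0]
force: [1.6, -0.6, 0.4]
opening: 0.0397
gripper_force: 0.0
```

```bash
python3 - <<'E'
from h import *
print(ctrl.get_obs()['joint_pos'].round(1),ctrl.get_obs()['force']);P=arc(.8,.055);P[2]=.2;print(move(P,-106.5))
E
```

```text
[-21.2   9.2 -14.6   0.  -66.1 -49.9] [ 1.58220538 -0.63361254  0.4130999 ]
([-0.001, 0.0, -0.952], [-37.28, 26.56, 2.7])
```

Emit:
play_rows(commands=[[[0,0,-0.952,-37.3,26.6,0,0],[0,0,-0.952,-37.3,26.6,0,0],[0,0,-0.952,-37.3,26.6,0,0],[0,0,-0.952,-37.3,26.6,0,0],[0,0,-0.952,-37.3,26.6,0,0],[0,0,-0.952,-37.3,26.6,0,0],[0,0,-0.952,-37.3,26.6,0,0],[0,0,-0.952,-37.3,26.6,0,0]]])

```text
clock: 2.33
tool_pos: [0.6102, -0.0957, 0.2269]
orientation: [-180.0, 0.0, -106.1]
force: [0.8, -0.5, 0.7]
opening: 0.0005
gripper_force: 0.0
```

Emit:
play_rows(commands=[[[0,0,0,0,0,0,0]]])

```text
clock: 2.42
tool_pos: [0.6128, -0.0926, 0.226]
orientation: [-180.0, 0.0, -106.0]
force: [-0.2, -1.7, 1.1]
opening: 0.0002
gripper_force: 0.0
```

```bash
python3 - <<'E'
from h import *
print(ctrl.get_obs());P=arc(.8,.055);P[2]=.2;print(move(P,-106.5))
E
```

```text
{'clock': 2.4167, 'joint_pos': array([ 9.42753037e+00,  1.53866866e+01, -6.76733162e+00, -3.57922749e-03,
       -6.77893762e+01, -2.53978291e+01]), 'qvel': array([-3.51621791, -2.1525826 , -3.58377671,  0.02503442, -0.67635835,
       -2.7829247 ]), 'tau': array([  3.11033674, -50.91054797,  29.71369207,   6.83964014,
        -0.12807408,   0.59649048]), 'tool_pos': array([ 0.61281981, -0.09264962,  0.22596253]), 'orientation': array([-1.79950287e+02,  2.72727705e-02, -1.05971638e+02]), 'force': array([-0.19726647, -1.7343306 ,  1.12053232]), 'moment': array([-0.12511334,  0.06010447, -0.05445556]), 'gripper_force': 0.0, 'opening': 0.00021090008152671287}
([-0.001, 0.0, 0.009], [-11.32, -4.02, 2.61])
```

Emit:
play_rows(commands=[[[0,0,0.009,-11.3,-4,0,0],[0,0,0.009,-11.3,-4,0,0],[0,0,0.009,-11.3,-4,0,0],[0,0,0.009,-11.3,-4,1,0],[0,0,0.009,-11.3,-4,2.6,0],[0,0,0.009,-11.3,-4,2.6,0]]])

```text
clock: 2.92
tool_pos: [0.6782, 0.0, 0.1969]
orientation: [179.7, -0.1, -107.0]
force: [0.2, 0.5, -1.2]
opening: 0.0008
gripper_force: 0.0
```

```bash
python3 - <<'E'
from h import *
o,s=snap('scene','s2.png');P=arc(.8,.055);P[2]=.2;print(move(P,-106.5))
im=s['color'][:,:,::-1];cv2.imwrite('pics/s2c.png',cv2.resize(im[160:340,200:400],None,fx=3.3,fy=3.3,interpolation=cv2.INTER_CUBIC))
E
```

```text
([0.003, -0.002, -0.009], [-0.67, -0.22, -0.14])
```

View pics/s2c.png

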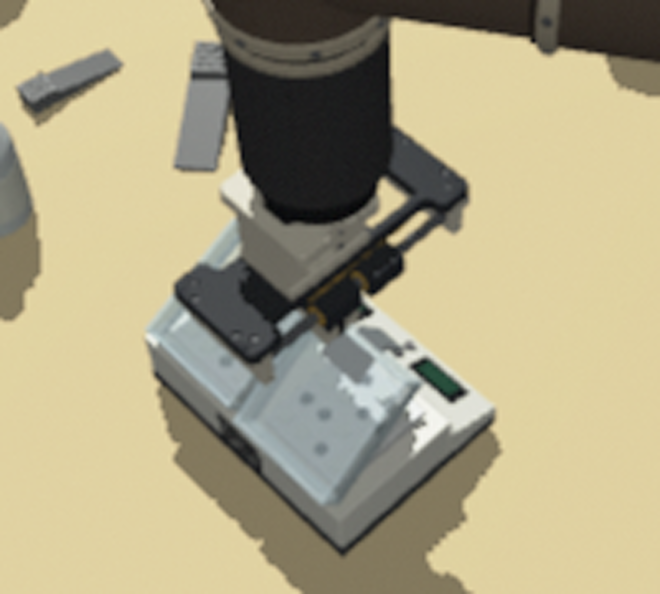

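The view shows the closed gripper above the left cover (crop ~(340,330)), its long side along the heater's depth, clear of the right cover.

Emit:
play_rows(commands=[[[0,0,0,-0.4,0,1.5,0],[0,0,0,-0.4,0,3.4,0],[0,0,0,-0.4,0.7,4.2,0],[0,0,0,-0.4,1.5,4.8,0],[0,0,0,-0.4,2.2,5.5,0],[0,0,0,-0.4,2.9,6.3,0],[0,0,0,-0.4,3.5,7.1,0],[0,0,0,-0.4,3.5,7.1,0]]])

```text
clock: 3.63
tool_pos: [0.6461, 0.0133, 0.129]
orientation: [180.0, -0.0, -107.0]
force: [-0.2, 0.6, -0.5]
opening: 0.0002
gripper_force: 0.2
```

```bash
python3 - <<'E'
from h import *
o=ctrl.get_obs();print(o['force'],o['tool_pos'])
for t in(.3,.2,.1,0):print(t,move(arc(t,.055),-106.5))
E
```

```text
[-0.21272561  0.60039245 -0.52358114] [0.64611077 0.01331796 0.12901947]
0.3 ([0.001, -0.0, -0.009], [-0.26, 0.04, 0.27])
0.2 ([0.001, -0.0, -0.009], [-0.25, 0.55, 1.17])
0.1 ([0.001, -0.0, -0.009], [-0.25, 0.98, 2.12])
0 ([0.001, -0.0, -0.009], [-0.24, 1.31, 3.1])
```

Emit:
play_rows(commands=[[[0,0,0,-0.2,0.2,0.7,0],[0,0,0,-0.2,0.5,1.2,0],[0,0,0,-0.2,0.75,1.7,0],[0,0,0,-0.2,1.0,2.2,0],[0,0,0,-0.2,1.15,2.7,0],[0,0,0,-0.2,1.25,3.1,0],[0,0,0,-0.2,1.25,3.1,0]]])

```text
clock: 4.22
tool_pos: [0.636, 0.0191, 0.0984]
orientation: [-180.0, -0.0, -107.0]
force: [0.4, 0.9, 1.8]
opening: 0.0005
gripper_force: 0.7
```

```bash
python3 - <<'E'
from h import *
o=ctrl.get_obs();print(o['force'],o['tool_pos'],move(arc(0,.055),-106.5))
E
```

```text
[0.41386624 0.94727712 1.84993153] [0.63601602 0.01908853 0.09843774] ([-0.0, -0.0, -0.009], [0.01, 0.18, 0.04])
```

Press on a little in small steps.

Emit:
play_rows(commands=[[[0,0,0,0,0.1,0.15,0],[0,0,0,0,0.1,0.3,0],[0,0,0,0,0.1,0.3,0]]])

```text
clock: 4.47
tool_pos: [0.636, 0.0192, 0.098]
orientation: [-179.8, 0.0, -107.0]
force: [-3.2, 0.4, 17.4]
opening: 0.0002
gripper_force: 8.7
```

```bash
python3 - <<'E'
from h import *
o,s=snap('scene','s3.png');print(o['force'])
im=s['color'][:,:,::-1];cv2.imwrite('pics/s3c.png',cv2.resize(im[200:340,230:370],None,fx=4.2,fy=4.2,interpolation=cv2.INTER_CUBIC))
E
```

```text
[-3.16213404  0.43295848 17.40296977]
```

Emit:
play_rows(commands=[[[0,0,0,0,0,-3,0],[0,0,0,0,0,-7,0],[0,0,0,0,0,-10.5,0],[0,0,0,4,-2,-10.5,0],[0,0,0,8,-4,-10.5,0],[0,0,0,11,-5.1,-10.5,0],[0,0,0,11,-5.1,-10.5,0],[0,0,0,11,-5.1,-10.5,0]]])

```text
clock: 5.18
tool_pos: [0.6508, -0.1028, 0.1993]
orientation: [179.9, -0.0, -107.2]
force: [-0.1, -0.4, 0.6]
opening: 0.0005
gripper_force: 0.0
```

```bash
python3 - <<'E'
from h import *
o,s=snap('scene','s3.png')
im=s['color'][:,:,::-1];cv2.imwrite('pics/s3c.png',cv2.resize(im[200:340,230:370],None,fx=4.2,fy=4.2,interpolation=cv2.INTER_CUBIC))
for t in(.8,.6,.4,.2,0):print(t,move(arc(t,-.055),-107))
E
```

```text
0.8 ([0.002, -0.0, -0.002], [-0.14, -0.01, 3.82])
0.6 ([0.002, -0.0, -0.002], [-0.12, 1.7, 4.99])
0.4 ([0.002, -0.0, -0.002], [-0.11, 3.14, 6.48])
0.2 ([0.002, -0.0, -0.002], [-0.1, 4.27, 8.22])
0 ([0.002, -0.0, -0.002], [-0.09, 5.02, 10.16])
```

View pics/s3c.png

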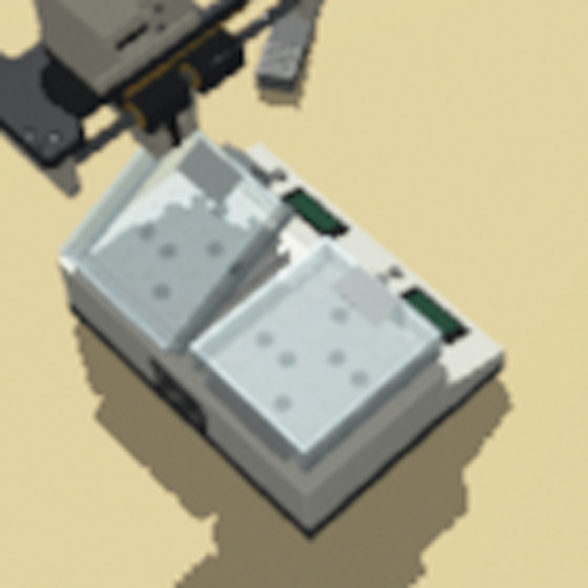

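The left cover (crop (320,350)) now lies shut on the deck without being held; the right one (crop (180,240)) is still raised.

Emit:
play_rows(commands=[[[0,0,0,-0.1,0,1.8,0],[0,0,0,-0.1,0,3.6,0],[0,0,0,-0.1,0.9,4.4,0],[0,0,0,-0.1,1.7,5.0,0],[0,0,0,-0.1,2.4,5.7,0],[0,0,0,-0.1,3.1,6.5,0],[0,0,0,-0.1,3.7,7.3,0],[0,0,0,-0.1,4.2,8.2,0]]])

```text
clock: 5.9
tool_pos: [0.6119, -0.0866, 0.1187]
orientation: [-179.9, 0.0, -106.9]
force: [2.5, -0.1, 2.1]
opening: 0.0001
gripper_force: 1.0
```

Emit:
play_rows(commands=[[[0,0,0,0,0.2,0.5,0],[0,0,0,0,0.5,1.0,0],[0,0,0,0,0.7,1.5,0],[0,0,0,0,0.8,2.0,0],[0,0,0,0,0.8,2.1,0],[0,0,0,0,0.8,2.2,0],[0,0,0,0,0.8,2.3,0],[0,0,0,0,0.8,2.3,0]]])

```text
clock: 6.57
tool_pos: [0.6042, -0.0851, 0.0979]
orientation: [-179.9, 0.0, -107.0]
force: [-7.5, 4.5, 21.2]
opening: 0.0001
gripper_force: 10.6
```

Emit:
play_rows(commands=[[[0,0,0,0,0,-3,0],[0,0,0,0,0,-7,0],[0,0,0,0,0,-11,0],[0,0,0,0,0,-13,0],[0,0,0,0,0,-13,0]]])

```text
clock: 6.98
tool_pos: [0.6064, -0.0857, 0.2312]
orientation: [-179.6, 0.1, -107.0]
force: [0.9, 0.4, -0.4]
opening: 0.0001
gripper_force: 0.0
```

```bash
python3 - <<'E'
from h import *
w=pickle.load(open('p.pkl','rb'))[1]
g=w[:2]-.05*np.array([np.cos(w[2]),np.sin(w[2])])
print(ctrl.get_obs()['force'],g,move([*g,.2],-157.2))
E
```

```text
[ 0.87744209  0.38009543 -0.37001648] [ 0.3725963  -0.31873329] ([-0.006, 0.005, 0.876], [29.13, 15.57, 2.93])
```

Emit:
play_rows(commands=[[[0,0,0.3,9,5,1,8],[0,0,0.5,18,10,2,8],[0,0,0.876,29.1,15.6,2.9,8],[0,0,0.876,29.1,15.6,2.9,8],[0,0,0.876,29.1,15.6,2.9,8],[0,0,0.876,29.1,15.6,2.9,8],[0,0,0.876,29.1,15.6,2.9,8],[0,0,0.876,29.1,15.6,2.9,8]]])

```text
clock: 7.65
tool_pos: [0.3672, -0.3187, 0.1957]
orientation: [179.9, -0.0, -157.7]
force: [0.7, -1.2, -0.3]
opening: 0.0484
gripper_force: 0.0
```

Emit:
play_rows(commands=[[[0,0,0,0,0,0,8],[0,0,0,0,0,0,8],[0,0,0,0,0,0,8]]])

```text
clock: 7.9
tool_pos: [0.3693, -0.3181, 0.1961]
orientation: [180.0, -0.0, -157.3]
force: [1.0, 0.4, -0.9]
opening: 0.0679
gripper_force: 0.0
```

```bash
python3 - <<'E'
from h import *
o,s=snap('wrist','w1.png');print(o['tool_pos'],o['orientation'],o['opening'])
o2,t=snap('top','t2.png')
im=t['color'][:,:,::-1]
pickle.dump((o,s,t),open('d2.pkl','wb'))
a=cv2.resize(im[160:282,265:405],None,fx=4.9,fy=4.9,interpolation=cv2.INTER_CUBIC)
cv2.imwrite('pics/c3.png',a)
E
```

```text
[ 0.36933314 -0.31807311  0.19612889] [ 1.79964264e+02 -2.98998557e-02 -1.57275631e+02] 0.06789239327736638
```

View pics/w1.png

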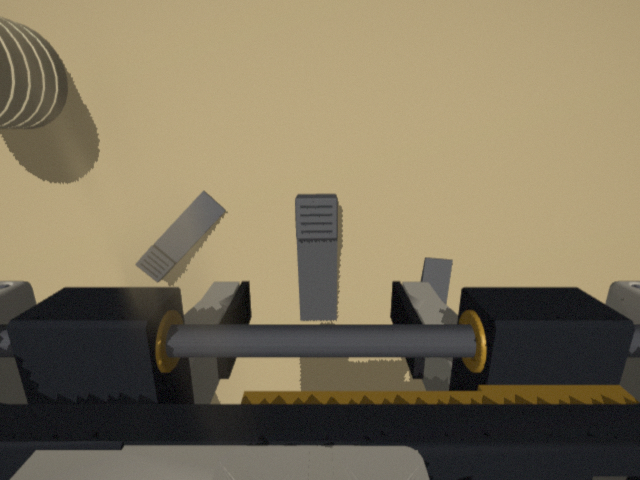

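View pics/c3.png

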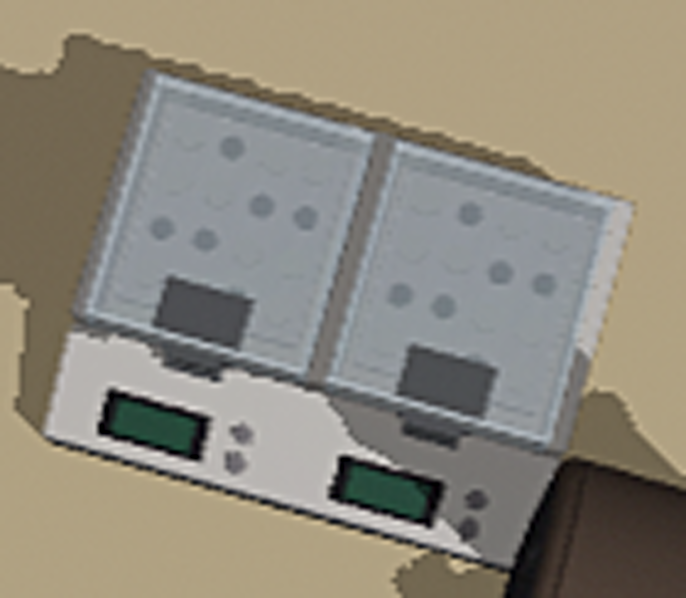

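Both covers are shut and the heater's displays are at the same pixels as before, so it did not shift. In the wrist view the wedge heel top has corners (296,196),(337,195),(298,240),(338,240), and the tip is at (300,320)–(338,320).

```bash
python3 - <<'E'
from h import *
from scipy.optimize import least_squares
o,s,t=pickle.load(open('d2.pkl','rb'));h,w=pickle.load(open('p.pkl','rb'))
loc=[(-.07,-.02,.026),(-.07,.02,.026),(-.03,-.02,.026),(-.03,.02,.026),(.07,-.02,.003),(.07,.02,.003)]
px=[(296,196),(337,195),(298,240),(338,240),(300,320),(338,320)]
def f(p,sw=1):
    c,n=np.cos(p[2]),np.sin(p[2])
    return np.concatenate([proj(o,s,(p[0]+c*a-n*b*sw,p[1]+n*a+c*b*sw,z))-q for (a,b,z),q in zip(loc,px)])
r=min((least_squares(f,w,args=(k,)) for k in(1,-1)),key=lambda r:r.cost)
print(r.x,np.degrees(r.x[2]),r.fun.round(1),w)
w=r.x;pickle.dump((h,w),open('p.pkl','wb'))
g=w[:2]-.05*np.array([np.cos(w[2]),np.sin(w[2])]);print(g,move([*g,.004],np.degrees(w[2])-180))
E
```

```text
[ 0.41636063 -0.30107025  0.41135135] 23.56869626428707 [-0.8  1.3  1.5  1.7 -1.4 -1.2  0.5 -1.7  0.9  0.1 -0.7 -0.4] [ 0.41867828 -0.29933095  0.39851138]
[ 0.37053156 -0.32106266] ([0.0, -0.0, -0.013], [0.11, -0.35, 19.23])
```

Emit:
play_rows(commands=[[[0,0,-0.013,0.2,-0.3,3,8],[0,0,-0.013,0.2,-0.3,7,8],[0,0,-0.013,0.2,-0.3,11,8],[0,0,-0.013,0.2,-0.3,14,8],[0,0,-0.013,0.2,-0.3,14,8],[0,0,-0.013,0.2,-0.3,14,8]]])

```text
clock: 8.5
tool_pos: [0.369, -0.3206, 0.0558]
orientation: [179.9, -0.2, -156.3]
force: [0.8, -0.4, 0.7]
opening: 0.0798
gripper_force: 0.0
```

```bash
python3 - <<'E'
from h import *
w=pickle.load(open('p.pkl','rb'))[1];g=w[:2]-.05*np.array([np.cos(w[2]),np.sin(w[2])]);print(g,move([*g,.005],np.degrees(w[2])-180),ctrl.get_obs()['opening'])
E
```

```text
[ 0.37053156 -0.32106266] ([0.002, -0.003, 0.002], [-0.14, -0.12, 5.08]) 0.07978969557047165
```

Emit:
play_rows(commands=[[[0,0,0,-0.1,-0.1,2.5,8],[0,0,0,-0.1,-0.1,4,8],[0,0,0,-0.1,-0.1,5,8],[0,0,0,-0.1,-0.1,5,8],[0,0,0,-0.1,-0.1,5,8]]])

```text
clock: 8.92
tool_pos: [0.3721, -0.3223, 0.0083]
orientation: [-179.9, 0.1, -156.4]
force: [-0.9, -0.6, -0.6]
opening: 0.0797
gripper_force: 0.0
```

Emit:
play_rows(commands=[[[0,0,0,0,0,0,3],[0,0,0,0,0,0,3],[0,0,0,0,0,0,3],[0,0,0,0,0,0,3],[0,0,0,0,0,0,3],[0,0,0,0,0,0,3],[0,0,0,0,0,0,3],[0,0,0,0,0,0,3]]])

```text
clock: 9.58
tool_pos: [0.3704, -0.322, 0.0067]
orientation: [-180.0, -0.0, -156.5]
force: [0.3, 0.3, 1.9]
opening: 0.0398
gripper_force: 30.0
```

Emit:
play_rows(commands=[[[0,0,0,0,0,-1,3],[0,0,0,0,0,-3,3],[0,0,0,0,0,-6,3],[0,0,0,0,0,-8,3],[0,0,0,0,0,-8,3],[0,0,0,0,0,-8,3]]])

```text
clock: 10.08
tool_pos: [0.371, -0.3221, 0.0875]
orientation: [-179.9, 0.1, -156.5]
force: [-0.4, 0.2, -0.6]
opening: 0.0397
gripper_force: 30.0
```

```bash
python3 - <<'E'
from h import *
h,w=pickle.load(open('p.pkl','rb'));print(ctrl.get_obs()['opening'],move([*hw(-.245,0),.08],np.degrees(h[2])-180))
E
```

```text
0.03968537691871761 ([-0.001, 0.002, 0.699], [-17.4, 30.77, 0.73])
```

Emit:
play_rows(commands=[[[0,0,0.699,-17.4,30.8,0,3],[0,0,0.699,-17.4,30.8,0,3],[0,0,0.699,-17.4,30.8,0,3],[0,0,0.699,-17.4,30.8,0,3],[0,0,0.699,-17.4,30.8,0,3],[0,0,0.699,-17.4,30.8,0,3],[0,0,0.699,-17.4,30.8,0,3],[0,0,0.699,-17.4,30.8,0,3]]])

```text
clock: 10.75
tool_pos: [0.3989, -0.0427, 0.0855]
orientation: [-179.9, -0.1, 163.1]
force: [1.2, -1.1, -0.9]
opening: 0.0399
gripper_force: 30.0
```

Emit:
play_rows(commands=[[[0,0,0,0,0,0,3],[0,0,0,0,0,0,3]]])

```text
clock: 10.92
tool_pos: [0.3998, -0.0415, 0.0857]
orientation: [-180.0, -0.1, 163.8]
force: [0.9, 0.2, -0.7]
opening: 0.0398
gripper_force: 30.0
```

```bash
python3 - <<'E'
from h import *
h,w=pickle.load(open('p.pkl','rb'));o=ctrl.get_obs();print(o['joint_pos'].round(1),move([*hw(-.245,0),.08],np.degrees(h[2])-180))
E
```

```text
[  22.6    3.2  -43.1   -0.   -43.7 -128.7] ([-0.001, -0.001, 0.006], [1.21, 7.04, 0.57])
```

Emit:
play_rows(commands=[[[0,0,0,0.5,3.5,0,3],[0,0,0.006,1.2,7,0,3],[0,0,0.006,1.2,7,1,3],[0,0,0.006,1.2,7,3,3],[0,0,0.006,1.2,7,4,3],[0,0,0.006,1.2,7,4,3],[0,0,0.006,1.2,7,4,3]]])

```text
clock: 11.5
tool_pos: [0.4076, 0.0254, 0.0458]
orientation: [-179.9, -0.1, 163.1]
force: [0.6, -0.0, -0.8]
opening: 0.0399
gripper_force: 30.0
```

```bash
python3 - <<'E'
from h import *
h,w=pickle.load(open('p.pkl','rb'));o,s=snap('wrist','w2.png');print(o['joint_pos'].round(1),o['tool_pos'],move([*hw(-.245,0),.006],np.degrees(h[2])-180))
o2,t=snap('top','t3.png')
pickle.dump((o,s,t),open('d3.pkl','wb'))
a=cv2.resize(s['color'][:,:,::-1],(400,300));im=t['color'][:,:,::-1]
b=cv2.resize(im[215:375,265:405],(700,800),interpolation=cv2.INTER_CUBIC)[:600]
cv2.imwrite('pics/c4.png',cv2.resize(im[225:345,260:420],None,fx=5,fy=5,interpolation=cv2.INTER_CUBIC))
E
```

```text
[  31.6    8.   -45.1   -0.   -37.1 -138.5] [0.40761481 0.02541436 0.04577061] ([-0.001, -0.001, -0.007], [0.15, 0.33, 4.04])
```

View pics/c4.png

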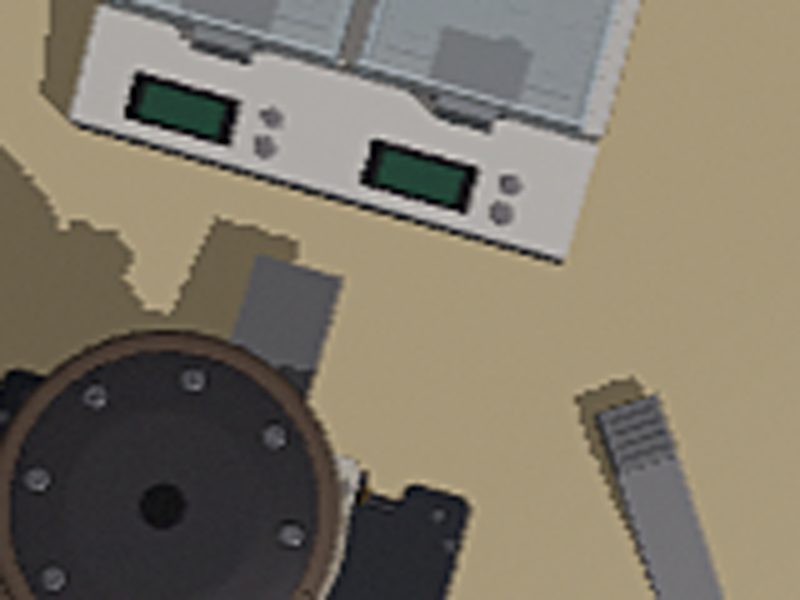

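The held wedge's tip corners are at crop (257,257),(343,278). The heater's front-top corners are at (72,122),(563,262), and the console/deck corners at (102,5),(603,138).

```bash
python3 - <<'E'
from h import *
from scipy.optimize import least_squares
o,_,s=pickle.load(open('d3.pkl','rb'));h0,w=pickle.load(open('p.pkl','rb'))
p=lambda x,y:np.array((260+(x+.5)/5-.5,225+(y+.5)/5-.5))
loc=[(-.085,.115,.032),(-.085,-.115,.032),(-.035,.115,.05),(-.035,-.115,.05)];px=[p(72,122),p(563,262),p(102,5),p(603,138)]
f=lambda x:np.concatenate([proj(o,s,[*hw(a,b,x),z])-q for (a,b,z),q in zip(loc,px)])
r=least_squares(f,h0);h1=r.x;print(h0,h1,np.degrees(h1[2]),r.fun.round(2))
for z in(.032,):print(np.degrees(np.arctan2(*(ray(o,s,p(72,122),z)-ray(o,s,p(563,262),z))[[0,1]])))
h=(h0+h1)/2;pickle.dump((h,w),open('p.pkl','wb'))
inv=lambda P:(P[:2]-h[:2])@np.array([[np.cos(h[2]),-np.sin(h[2])],[np.sin(h[2]),np.cos(h[2])]])
A,B=[ray(o,s,p(*q),.042) for q in((257,257),(343,278))]
print('tip',A,B,inv(A),inv(B),'tip yaw',np.degrees(np.arctan2((A-B)[1],(A-B)[0]))-90)
print('tcp',inv(o['tool_pos']))
print(move([*hw(-.235,0),.006],np.degrees(h[2])-180))
E
```

```text
[ 0.64261504 -0.04034941 -0.28864006] [ 0.64153338 -0.04122331 -0.28792852] -16.49708875023773 [-0.05 -0.47  0.95 -0.96 -0.39  0.22 -0.51  1.19]
16.917007077328133
tip [0.52836663 0.01068794 0.042     ] [ 0.51849045 -0.02708301  0.042     ] [-0.12364977  0.01702217] [-0.12237981 -0.02199796] tip yaw -14.653366668213849
tcp [-0.24360536 -0.00318979]
([-0.0, -0.0, -0.007], [-0.78, 0.23, 4.08])
```

Emit:
play_rows(commands=[[[0,0,-0.007,0,0.25,1.5,3],[0,0,-0.007,0,0.25,3,3],[0,0,-0.007,0,0.25,3.6,3],[0,0,-0.007,0,0.25,3.95,3],[0,0,-0.007,0,0.25,3.95,3],[0,0,-0.007,0,0.25,3.95,3]]])

```text
clock: 12.1
tool_pos: [0.4096, 0.0292, 0.0076]
orientation: [180.0, 0.0, 163.5]
force: [0.3, 0.4, -0.2]
opening: 0.0398
gripper_force: 30.0
```

```bash
python3 - <<'E'
from h import *
h,w=pickle.load(open('p.pkl','rb'));o=ctrl.get_obs();print(o['force'],o['tool_pos'],o['orientation'])
for d in(-.01,.025,.061):print(d,move([*hw(-.085+d-.1205,-.0005),.0067],np.degrees(h[2])-180))
E
```

```text
[ 0.33767898  0.44319338 -0.17513233] [0.40958361 0.02919252 0.00761609] [1.79983197e+02 2.29316009e-02 1.63536532e+02]
-0.01 ([0.0, 0.0, 0.001], [-2.73, -0.15, 0.09])
0.025 ([0.0, 0.0, 0.001], [-6.23, -0.16, 0.09])
0.061 ([0.0, 0.0, 0.001], [-9.83, -0.16, 0.1])
```

Emit:
play_rows(commands=[[[0,0,0,0,-0.1,0.1,3],[0,0,0,-1,-0.1,0.1,3],[0,0,0,-2,-0.1,0.1,3],[0,0,0,-3,-0.1,0.1,3],[0,0,0,-4,-0.15,0.1,3],[0,0,0,-5,-0.15,0.1,3],[0,0,0,-6,-0.15,0.1,3],[0,0,0,-6,-0.15,0.1,3]]])

```text
clock: 12.77
tool_pos: [0.4694, 0.0106, 0.0066]
orientation: [179.9, 0.1, 163.5]
force: [3.2, -1.2, 6.2]
opening: 0.0398
gripper_force: 30.0
```

```bash
python3 - <<'E'
from h import *
h,w=pickle.load(open('p.pkl','rb'));o=ctrl.get_obs();print(o['force'],o['tool_pos'],o['orientation'])
for d in(.031,.061):print(d,move([*hw(-.085+d-.1205,-.0005),.0067],np.degrees(h[2])-180))
E
```

```text
[ 3.2227288  -1.19218302  6.22366962] [0.46937757 0.01062455 0.00661717] [1.79940919e+02 1.16944427e-01 1.63534963e+02]
0.031 ([0.001, 0.002, 0.001], [-0.57, -0.07, -0.01])
0.061 ([0.001, 0.002, 0.001], [-3.57, -0.07, -0.0])
```

Emit:
play_rows(commands=[[[0,0,0,-0.15,0,-0.02,3],[0,0,0,-0.3,0,-0.02,3],[0,0,0,-0.3,0,-0.02,3],[0,0,0,-0.3,0,-0.02,3]]])

```text
clock: 13.1
tool_pos: [0.4698, 0.0099, 0.0066]
orientation: [180.0, 0.0, 163.6]
force: [1.4, -1.0, 4.3]
opening: 0.0396
gripper_force: 30.0
```

Emit:
play_rows(commands=[[[0,0,0,-0.2,0,0,3],[0,0,0,-0.2,0,0,3]]])

```text
clock: 13.27
tool_pos: [0.471, 0.0092, 0.0066]
orientation: [-180.0, -0.0, 163.6]
force: [-2.5, -0.3, 9.6]
opening: 0.0397
gripper_force: 30.0
```

Emit:
play_rows(commands=[[[0,0,0,-0.2,0,0,3],[0,0,0,-0.2,0,0,3]]])

```text
clock: 13.43
tool_pos: [0.4727, 0.0086, 0.0066]
orientation: [-180.0, -0.0, 163.6]
force: [-2.6, 0.3, 8.2]
opening: 0.0397
gripper_force: 30.0
```

Emit:
play_rows(commands=[[[0,0,0,-0.2,0,0,3],[0,0,0,-0.2,0,0,3]]])

```text
clock: 13.6
tool_pos: [0.4743, 0.008, 0.0066]
orientation: [-180.0, -0.1, 163.5]
force: [-4.0, -0.1, 11.4]
opening: 0.0398
gripper_force: 30.0
```

Emit:
play_rows(commands=[[[0,0,0,-0.2,0,0,3],[0,0,0,-0.2,0,0,3]]])

```text
clock: 13.77
tool_pos: [0.4752, 0.0074, 0.0066]
orientation: [-179.9, -0.1, 163.5]
force: [-7.5, 4.2, 17.2]
opening: 0.0393
gripper_force: 30.0
```

```bash
python3 - <<'E'
from h import *
h,w=pickle.load(open('p.pkl','rb'));o=ctrl.get_obs();print(o['force'],o['tool_pos'])
c,n=np.cos(h[2]),np.sin(h[2]);print('tip inside',(o['tool_pos'][:2]-h[:2])@[c,n]+.085+.1205,'y',(o['tool_pos'][:2]-h[:2])@[-n,c])
E
```

```text
[-7.53475714  4.22458311 17.23665064] [0.47518676 0.00736049 0.00661706]
tip inside 0.031810960137224106 y -0.0012874133467942913
```

Emit:
play_rows(commands=[[[0,0,0,-0.25,0,-0.03,3],[0,0,0,-0.5,0,-0.03,3],[0,0,0,-0.5,0,-0.03,3],[0,0,0,-0.5,0,-0.03,3]]])

```text
clock: 14.1
tool_pos: [0.4791, 0.0056, 0.0066]
orientation: [-179.9, -0.2, 163.5]
force: [-9.4, 2.1, 14.6]
opening: 0.04
gripper_force: 30.0
```

Emit:
play_rows(commands=[[[0,0,0,-0.25,0,0,3],[0,0,0,-0.5,0,0,3],[0,0,0,-0.5,0,0,3],[0,0,0,-0.5,0,0,3]]])

```text
clock: 14.43
tool_pos: [0.4835, 0.004, 0.0066]
orientation: [-179.9, -0.2, 163.5]
force: [-10.2, 1.5, 16.3]
opening: 0.04
gripper_force: 30.0
```

```bash
python3 - <<'E'
from h import *
h,w=pickle.load(open('p.pkl','rb'));o,s=snap('top','t5.png');print(o['force'],o['tool_pos'])
c,n=np.cos(h[2]),np.sin(h[2]);print('tip inside',(o['tool_pos'][:2]-h[:2])@[c,n]+.085+.1205,'y',(o['tool_pos'][:2]-h[:2])@[-n,c])
a=cv2.imread('pics/t3.png');b=cv2.imread('pics/t5.png')
# heater shift estimate on the display/cover region
A=cv2.cvtColor(a,6).astype(np.float32);B=cv2.cvtColor(b,6).astype(np.float32)
for (x,y,ww,hh) in((283,225,24,26),(330,250,25,20),(285,170,100,60)):print(cv2.phaseCorrelate(A[y:y+hh,x:x+ww],B[y:y+hh,x:x+ww],cv2.createHanningWindow((ww,hh),cv2.CV_32F)))
E
```

```text
[-10.1641161    1.54415937  16.33080343] [0.48349699 0.00402659 0.0065895 ]
tip inside 0.04072610821485366 y -0.0021210658538085114
((0.6011683056488835, 0.25169988999771675), 0.9259252224439456)
((1.121806137627873, -0.25306335340314234), 0.7857526235580444)
((-0.030644947872069395, -0.2590771410533037), 1.0883825845718385)
```

Emit:
play_rows(commands=[[[0,0,0,-0.25,0.05,0,3],[0,0,0,-0.5,0.05,0,3],[0,0,0,-0.75,0.05,0,3],[0,0,0,-1,0.05,0,3],[0,0,0,-1,0.05,0,3],[0,0,0,-1,0.05,0,3]]])

```text
clock: 14.98
tool_pos: [0.4931, 0.0016, 0.0066]
orientation: [-179.9, -0.3, 163.5]
force: [-11.8, 1.8, 17.0]
opening: 0.0399
gripper_force: 30.0
```

```bash
cat > chk.py <<'E'
from h import *
import sys
h,w=pickle.load(open('p.pkl','rb'));o,s=snap('top',sys.argv[1]);print(o['force'],o['tool_pos'])
c,n=np.cos(h[2]),np.sin(h[2]);print('tip inside',(o['tool_pos'][:2]-h[:2])@[c,n]+.085+.1205,'y',(o['tool_pos'][:2]-h[:2])@[-n,c])
a=cv2.imread('pics/t3.png');b=cv2.imread('pics/'+sys.argv[1])
A=cv2.cvtColor(a,6).astype(np.float32);B=cv2.cvtColor(b,6).astype(np.float32)
for (x,y,ww,hh) in((285,170,100,60),(345,225,45,30)):print(cv2.phaseCorrelate(A[y:y+hh,x:x+ww],B[y:y+hh,x:x+ww],cv2.createHanningWindow((ww,hh),cv2.CV_32F)))
# predicted shift of a deck point if front lifts 4 mm in place
P=[*hw(0,0),.09];Q=[*hw(.003,0),.0925];print('pred',proj(o,s,Q)-proj(o,s,P))
E
python3 chk.py t6.png
```

```text
[-11.83232774   1.78406955  16.96204648] [0.49306151 0.00160136 0.00658348]
tip inside 0.05058543381482512 y -0.0017269496172276876
((0.19951385828534995, -0.7468787899402543), 1.0769303175608318)
((0.3729525397033875, -0.39205552322609627), 0.9700367939913714)
pred [ 0.3957184  -1.56817846]
```

Emit:
play_rows(commands=[[[0,0,0,-0.25,0.05,0,3],[0,0,0,-0.5,0.05,0,3],[0,0,0,-0.75,0.05,0,3],[0,0,0,-1.05,0.05,0,3],[0,0,0,-1.05,0.05,0,3],[0,0,0,-1.05,0.05,0,3]]])

```text
clock: 15.53
tool_pos: [0.5033, -0.0009, 0.0066]
orientation: [-179.9, -0.3, 163.5]
force: [-11.2, 2.0, 16.2]
opening: 0.0398
gripper_force: 30.0
```

```bash
python3 chk.py t7.png; python3 - <<'E'
from h import *
h,w=pickle.load(open('p.pkl','rb'))
o,s=snap('scene','s7.png');o2,t=snap('top','t7b.png')
im=s['color'][:,:,::-1];cv2.imwrite('pics/s7c.png',cv2.resize(im[150:340,200:400],None,fx=3.1,fy=3.1,interpolation=cv2.INTER_CUBIC))
g=lambda f:cv2.cvtColor(cv2.imread('pics/'+f),6)
# track deck/cover points of heater (ECC translation) left cover both cameras
pts=[(.0,.055,.098),(-.065,.09,.042),(.03,.055,.098),(-.02,-.055,.098)]
def tilt(P,lift,dx,dy=0,):
    a=np.arcsin(lift/.136);x=P[0]-.068;X=.068+x*np.cos(a)+P[2]*np.sin(a);Z=P[2]*np.cos(a)-x*np.sin(a)
    return [*hw(X+dx,P[1]+dy),Z]
obs=[]
for cam_,sn,f0,f1,ids in(('scene',s,'s3.png','s7.png',(0,1,2)),('top',t,'t3.png','t7b.png',(0,2,3))):
    a,b=g(f0),g(f1)
    for i in ids:
        u=proj(o,sn,[*hw(*pts[i][:2]),pts[i][2]]);x,y=map(int,u.round());k=14
        W=np.eye(2,3,dtype=np.float32)
        try:cc,W=cv2.findTransformECC(a[y-k:y+k,x-k:x+k],b[y-k:y+k,x-k:x+k],W,cv2.MOTION_TRANSLATION,(3,200,1e-6),None,3)
        except cv2.error:continue
        obs.append((sn,i,W[:,2],cc));print(cam_,i,W[:,2].round(2),round(cc,3),'pred4mm',(proj(o,sn,tilt(pts[i],.004,0))-u).round(2))
from scipy.optimize import least_squares
f=lambda q:np.concatenate([proj(o,sn,tilt(pts[i],*q))-proj(o,sn,[*hw(*pts[i][:2]),pts[i][2]])-d for sn,i,d,cc in obs if cc>.9])
r=least_squares(f,[.004,0,0],x_scale=1e-3,loss='soft_l1',f_scale=.2);print('lift,dx,dy mm',r.x*1e3)
E
```

```text
[-11.16378814   2.04226105  16.15373093] [ 0.50328373 -0.00086876  0.00658308]
tip inside 0.06108809069198161 y -0.001188877117881516
((0.10487508279933166, -0.9709907815722119), 1.0883180818557738)
((0.7261807413526391, -0.7918285070056079), 1.0131106980641682)
pred [ 0.3957184  -1.56817846]
scene 1 [ 0.48 -0.09] 0.616 pred4mm [-0.31 -0.46]
top 0 [ 0.36 -1.21] 0.824 pred4mm [ 0.35 -1.49]
top 3 [ 0.68 -0.89] 0.727 pred4mm [ 0.43 -1.53]Traceback (most recent call last):
  File "<stdin>", line 22, in <module>
    return func(*args, **kwargs)
    vector_fun = VectorFunction(
        fun_wrapped,
    ...<6 lines>...
        workers=workers
    )
    self._update_fun()
    ~~~~~~~~~~~~~~~~^^
    self.f = self.fun_wrapped(xp_copy(self.x))
             ~~~~~~~~~~~~~~~~^^^^^^^^^^^^^^^^^
    return np.atleast_1d(self.fun(x))
                         ~~~~~~~~^^^
    return self.f(x, *self.args, **self.kwargs)
           ~~~~~~^^^^^^^^^^^^^^^^^^^^^^^^^^^^^^
  File "<stdin>", line 21, in <lambda>
ValueError: need at least one array to concatenate
```

View pics/s7c.png

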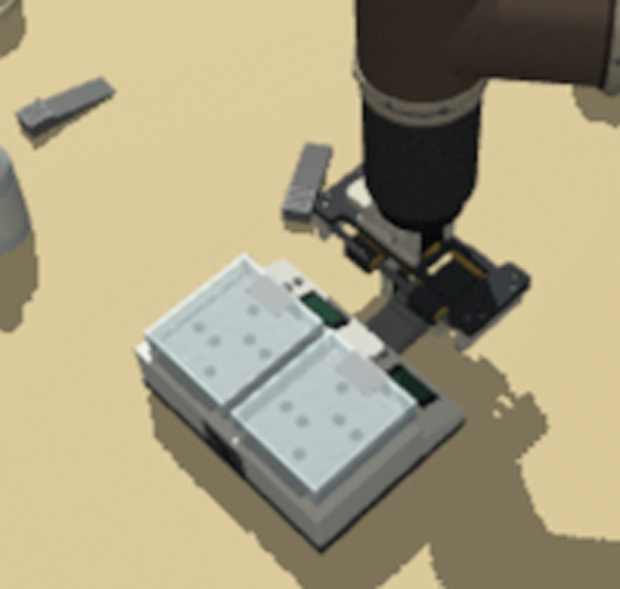

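The view shows both covers still shut, the wedge under the middle of the front edge at crop (395,325), and the gripper holding it clear of the heater and the small wedge. One last check, for wedge slip in the grip.

```bash
python3 - <<'E'
from h import *
h,w=pickle.load(open('p.pkl','rb'))
o,s=snap('wrist','w8.png')
T=R.from_euler('xyz',o['orientation'],degrees=True)
for x in(-.07,-.03,.07):
  P=[*(o['tool_pos'][:2]+hw(x+.05,0)-hw(0,0)),.026 if x<0 else .003];print(x,proj(o,s,P))
a,b=[cv2.cvtColor(cv2.imread('pics/'+f),6) for f in('w2.png','w8.png')]
u=proj(o,s,[*(o['tool_pos'][:2]+hw(-.02,0)-hw(0,0)),.026]).round().astype(int);x,y=u
print(u)
for y0 in range(max(0,y-90),min(440,y+60),30):
  print(y0,a[y0:y0+30,x-4:x+4].mean(1).astype(int)[::2],b[y0:y0+30,x-4:x+4].mean(1).astype(int)[::2])
E
```

```text
-0.07 [321.09514321 276.48231916]
-0.03 [320.91937256 359.6442734 ]
0.07 [320.64934201 482.67612879]
[321 276]
186 [186 187 187 186 186 185 186 187 187 186 186 187 186 187 186] [186 186 185 185 187 187 186 186 186 186 186 187 186 186 187]
216 [186 186 186 187 187 187 186 186 186 186 186 187 186 186 187] [187 187 185 186 186 186 185 185 186 186 185 186 187 186 186]
246 [186 186 187 187 187 187 186 126  58  58  59  59  61  61  61] [186 186 186 186 186 186 184 110  57  58  58  58  61  59  60]
276 [61 53 57 58 57 59 59 60 58 56 34 35 50 57 58] [61 59 56 58 59 59 59 60 60 48 34 34 52 58 59]
306 [59 58 58 39 35 40 57 59 59 45 44 51 62 70 77] [57 58 56 36 33 44 57 58 58 47 45 53 61 70 75]
```

```bash
python3 -c "
from h import *
print(ctrl.get_obs()['force'],ctrl.close_job())"
```

```text
the job is handed in; nothing more can be done
[-10.51818516   0.93808866  15.25146403] None
```

The job is handed in at about 16 s: both covers are pressed down and stay shut, and the wedge is held about 61 mm under the middle of the front edge, a front-foot lift of roughly 3–4 mm judged from the camera images; I saw no sign that the heater was shoved.

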